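Stack the keyed tappet tray and lock it in its carrier

ROBOT

A 6-joint arm with a two-finger parallel gripper is mounted at the origin on a cart in front of the work surface, level with it; the furniture and walls round the work are solid. World frame = base frame: x ahead of the robot, y to its left, z up, the work surface at z = 0. Lengths are in m, angles in rad, forces in N, time in s.
With the tool pointing down it reaches from about 0.3 to 0.775 m from the base axis. Payload 14.6 kg.
Tool frame: the origin (TCP) lies at the very end of the fingers, on their centre line; the grasp point (between the pads) lies 19 mm behind it; y points along the fingers, x is the direction in which the jaws open and shut, and the axes are right-handed (so a half turn about y gives the same grasp; the last joint's range is limited). The gripper opens to 94 mm and grips with 3 to 60 N. Pads are 16 mm wide; open, the fingers measure 119 mm over their backs; the gripper's body (75 mm by 177 mm) begins 78 mm behind the grasp point.
Start: joints at [-1.17, 0.3, 1.521, -0, 1.321, -0.067], TCP at [0.248, -0.491, 0.205] pointing down, gripper open.
Joint ranges: [-3.03, 3.03], [-0.79, 2.21], [0.23, 2.52], [-1.04, 4.18], [0, 3.07], [-2.55, 2.55]. Speed limits (rad/s): [2.22, 2.22, 2.57, 3.14, 3.14, 3.14].

INTERFACE

Orientations are given as [roll, pitch, yaw] about the fixed x, y, z axes, in that order (R = Rz(yaw) Ry(pitch) Rx(roll)).
In Python, from station import get_obs, cams, hand_in gives the robot as it stands. The module is installed in compiled form; this text tells all that it offers.
- The arm moves only by the tool step_arm, never from a script. Its argument "plan" is a list of rows, each an object with "grip": the closure, from -1 (fully open) to 1 (shut), so that 0 is half open; "slide": the shift along the tool's x, y, z in m, a list of three; "spin": the turn about the tool's y in degrees. A call has 1 to 20 rows; each row shifts and turns the commanded pose from where the row before left it, along the tool's axes as they then stand; what a row does not reach is not made up. A row lasts 1/12 s, in which the tool goes at most 41.7 mm and 7.16 degrees, less where a joint would pass 70% of its speed; a pose out of reach is approached as far as the arm can. A call is refused whole if a number of a shift passes 0.0417 or a number of a turn 7.16, either way. A call with a gripper value outside its range is refused whole. The fingers move at their own pace and stop on an object; "force" is the grip in N (left out, the last holds). Time passes only in rows, so rows that do not move let the fingers close. It gives the time, the measured TCP pose, the force and the opening at its end, in the units of the state.
- get_obs(): the state, without advancing time (a new reading comes with each control period).
- cams.camera(name): name is "side" or "top" or "wrist"; returns the picture (384x512x3 uint8, blue, green, red); there is no depth.
- cams.calibration(name): a dict with "K" (3x3 intrinsics, pixels), "T" (4x4, takes a point from camera to world coordinates). Camera axes: x right, y up, looking along -z (the intrinsics and any distortion apply to the point x, -y, -z); pixel columns grow to the right and rows downward; lengths in m; the calibration is good to about 2 mm. A picture is of the moment at which its call begins: read the wrist's pose just before it. calibration takes no time and is no camera call; for the wrist camera it gives the pose at the moment of the call.
- hand_in(): hands the job in, once; it reports no verdict.
The state is a dict: "time_s": time; "qpos": joint angles; "joint_vel": joint speeds; "tau": joint torques, N m; "ee_pos": TCP position; "eef_rot": TCP orientation; "force": force on the tool from outside, world axes, zero at the start; "moment": the same for the moment, N m; "grip_width": finger opening in m.
Only numpy, scipy, OpenCV 4.12 (cv2) and the standard library are available. Lean on these libraries where they do the work, as an engineer would, in place of code of your own. Each camera call takes 0.05 s, during which the arm holds its last target.

TASK

Put the blue tappet tray on top of the grey tray in the carrier, turned so that its orange-lined notch drops over the orange key and it seats fully home all round. Keep it level and lower it gently rather than dropping it. Then swing the red-knobbed locking lever fully shut so that its arm lies over the blue tray's rim, let go, and leave the lamp, the spanner and the glasses where they are.

Things in the scene. Friction and masses are not known exactly. Their poses are not given: they have to be found in the camera images.
- upper_tray: Loose blue tray, about 0.5 kg, 150 (x) x 120 (y) mm, rim 50 mm above its underside, six steel tappets fixed in it. Origin: centre of its underside; z up. Its foot (x -54 to +67, y -52 to +52 mm) stands 6 mm below the walls' lower edges and drops inside the grey tray's rim with 3 mm play on each side. Notch in the middle of the -x wall, black handle bar over the middle.
- tray_grip (a point): Centre of the blue tray's black handle bar, 85 mm above the tray's underside, axes as the tray's. The bar is 90 mm long (x), 18 mm wide (y) and 20 mm high, free to grip across its width; its two posts stand at x = -36 and +36 mm.
- keyway (a point): Foot of the blue tray's orange-lined notch, at (-68.5, 0, 6) mm in the tray's frame: the point that comes to rest on point key. The notch is 24 mm wide (y), 15 mm deep (tray x = -75 to -60 mm), open outward and over the full height of the 18 mm thick -x wall.
- carrier: Fixed carrier: dark steel foot plate 190 (x) x 186 (y) mm bearing a grey tray, 150 x 120 mm, its level rim 48 mm above the bench, and, beside it on the +y side, the pivot post of the locking lever. Origin: on the bench, under the centre of the grey tray. x points roughly away from the robot. The orange key stands on the middle of the -x wall.
- key (a point): Foot of the orange key, at rim height, at (-68.5, 0, 48) mm in the carrier's frame. The key is a tongue 20 mm wide (y), 11 mm thick (carrier x = -74 to -63 mm) and 18 mm high above the rim, its top a half round of 10 mm radius.
- seat (a point): Where the blue tray's origin must come: centre of the grey tray, 42 mm above the bench, axes as the carrier's. The seated blue tray has the same yaw as the carrier (notch at the key) and its rim is then 92 mm above the bench.
- lock_lever (a joint): Lever angle about its upright pivot (rad). 0 = fully shut against its stop: short arm (42 mm) to the carrier's -y, 3.5 mm above the rim of the seated blue tray, long tail (75 mm) with the red knob to +y. Positive = open, clockwise from above, tail swinging from +y towards the carrier's +x, up to 1.6. Starts open, clear of the tray; stays where left; about 2 N at the knob moves it.
- lever_pivot (a point): Axis of the lever at its underside, 95.5 mm above the bench, at (-10, 86) mm in the carrier's frame.
- lever_knob (a point): Grip point of the red knob, 127.5 mm above the bench and 75 mm from the pivot axis. The knob is upright, round, 22 mm in diameter, its top 145.5 mm above the bench; the lever's tail at its foot has its top 104.5 mm above the bench. Its axes turn with the lever.
- work_lamp: Bystander: blue and black work lamp lying on the bench, 58x118x35 mm. Origin at the middle of its underside.
- ring_spanner: Bystander: grey spanner lying on the bench, 30x199x20 mm. Origin at the middle of its underside.
- safety_glasses: Bystander: dark safety glasses on the bench, 87x126x46 mm. Origin at the middle of the underside.

How it is judged:
On the way, in this order (a step that is already met when the one before it is completed fails the run):
1. the blue tray is seated on the grey one with its notch over the key, the lever still open (x of upper_tray in the frame of seat between -0.005 and 0.005 m and y of upper_tray in the frame of seat between -0.005 and 0.005 m and z of upper_tray in the frame of seat below 0.003 m and angle between upper_tray's own z axis and vertical below 0.04 rad and angle between the x axis of upper_tray and the x axis of carrier, either way round below 0.08 rad and horizontal distance between keyway and key below 0.007 m and value of joint lock_lever above 0.8 rad), for 0.2 s.
2. the lever is shut over the seated tray (x of upper_tray in the frame of seat between -0.005 and 0.005 m and y of upper_tray in the frame of seat between -0.005 and 0.005 m and z of upper_tray in the frame of seat below 0.003 m and angle between upper_tray's own z axis and vertical below 0.04 rad and angle between the x axis of upper_tray and the x axis of carrier, either way round below 0.08 rad and horizontal distance between keyway and key below 0.007 m and value of joint lock_lever below 0.12 rad), for 0.2 s.
At the end, for the whole second after the job is handed in: The blue tray is at rest on the grey tray, fully down (within 3 mm), within 5 mm in x and in y and 0.08 rad of square with it, level within 0.04 rad, its notch over the key (within 7 mm); the locking lever is shut to within 0.12 rad of its stop (all of step 2 and linear speed of upper_tray below 0.02 m/s); the robot touches nothing.
It fails at once if the work lamp is pushed more than 30 mm away (distance of work_lamp from where it was at the start of the episode above 0.03 m).
It fails at once if the ring spanner is pushed more than 30 mm away (distance of ring_spanner from where it was at the start of the episode above 0.03 m).
It fails at once if the safety glasses is pushed more than 30 mm away (distance of safety_glasses from where it was at the start of the episode above 0.03 m).
It fails at once if the blue tray is tipped by more than 0.5 rad (angle between upper_tray's own z axis and vertical above 0.5 rad).
It fails at once if the blue tray is dropped (falls free of the fingers faster than 0.5 m/s, a fall of over about 13 mm) (linear speed of upper_tray above 0.5 m/s and contact force between the fingers and upper_tray below 0.05 N).
It also fails if it takes over 59 s, if anything falls off the work surface, if the arm or the gripper's body presses on something with over 40 N, if the wrist force passes 120 N, or if a joint passes its speed limit or range.

## Working session

There is one attempt and no reset: what is moved stays moved. The work goes in short steps, Python scripts to look and compute and a tool call to move; the robot and the scene stay as the last step left them, time stands still between calls to the robot, and variables do not carry over. Pictures are saved under pics/ and viewed, and the job is handed in when it is done.

Besides the shell and the picture viewer there is one more tool, called as name([rows], argument=value, ...), one row to a line, values as JSON. step_arm: Moves the arm, as the interface text tells. Its arguments: {"type":"object","properties":{"plan":{"type":"array","items":{"type":"object","properties":{"grip":{"type":"number"},"slide":{"type":"array","items":{"type":"number"}},"spin":{"type":"number"}}}},"force":{"type":"number"}},"required":["plan"]}

```bash
mkdir -p pics; python3 - <<'E'
from station import get_obs, cams
import cv2,numpy as np
o=get_obs();print(o)
for n in ["side","top","wrist"]:
    c=cams.calibration(n);print(n,c)
    cv2.imwrite(f"pics/{n}0.png",cams.camera(n))
E
```

```text
{'time_s': 0.0, 'qpos': array([-1.16958695e+00,  3.00493152e-01,  1.52160519e+00, -2.73424778e-05,
        1.32070030e+00, -6.65811423e-02]), 'joint_vel': array([-6.00294792e-04,  7.20295245e-04,  6.72899845e-04,  6.17505004e-04,
        3.01800994e-05,  1.86789314e-05]), 'tau': array([-1.50591990e-03, -5.31821108e+01, -3.52735233e+01,  7.07901525e-02,
        2.45206797e-02, -3.68955239e-05]), 'ee_pos': array([ 0.2478963 , -0.49065859,  0.20486404]), 'eef_rot': array([-1.57074251e+00,  1.20507974e-03, -1.10299899e+00]), 'force': array([-0.49942356, -0.67855558, -0.81841116]), 'moment': array([-0.00010801, -0.05214875, -0.02527603]), 'grip_width': 0.09462480217467471}
side {'K': array([[441.44999024,   0.        , 251.71419256],
       [  0.        , 441.44999024, 187.65328339],
       [  0.        ,   0.        ,   1.        ]]), 'T': array([[-0.99827141, -0.01953197,  0.05543182,  0.54283455],
       [ 0.05875047, -0.35734457,  0.93212298,  0.98271752],
       [ 0.00160206,  0.93376837,  0.35787438,  0.42160924],
       [ 0.        ,  0.        ,  0.        ,  1.        ]])}
top {'K': array([[467.42007321,   0.        , 249.48072887],
       [  0.        , 467.42007321, 192.55710686],
       [  0.        ,   0.        ,   1.        ]]), 'T': array([[ 0.02348295,  0.99696391, -0.07423959,  0.43108532],
       [-0.99972333,  0.02331782, -0.00309042,  0.15193646],
       [-0.00134994,  0.07429162,  0.99723565,  1.0867073 ],
       [ 0.        ,  0.        ,  0.        ,  1.        ]])}
wrist {'K': array([[296.05839769,   0.        , 257.83944234],
       [  0.        , 296.05839769, 196.93213998],
       [  0.        ,   0.        ,   1.        ]]), 'T': array([[ 0.4503717 ,  0.86563227,  0.21873755,  0.31051612],
       [-0.89284041,  0.43696383,  0.10908079, -0.45882803],
       [-0.00115654, -0.24442462,  0.96966761,  0.38467116],
       [ 0.        ,  0.        ,  0.        ,  1.        ]])}
```

View pics/side0.png

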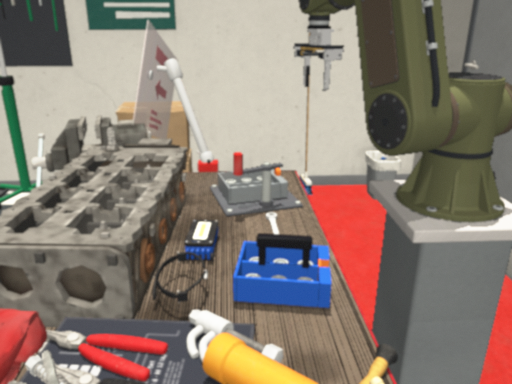

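View pics/top0.png

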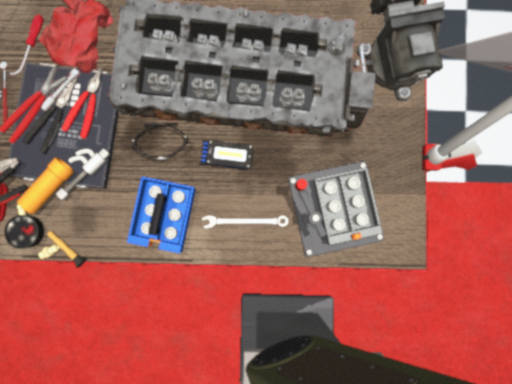

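View pics/wrist0.png

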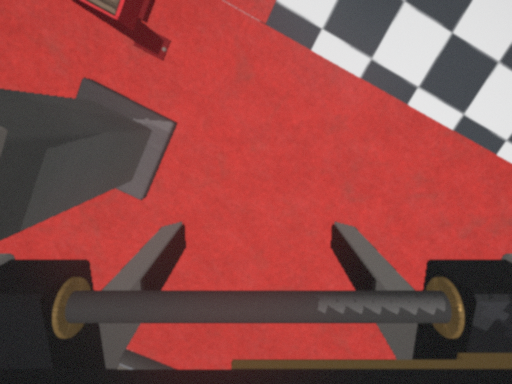

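```bash
python3 - <<'E'
import cv2
i=cv2.imread("pics/top0.png")
a=cv2.resize(i[165:265,115:205],None,fx=6,fy=6,interpolation=cv2.INTER_CUBIC)
b=cv2.resize(i[155:260,280:390],None,fx=6,fy=6,interpolation=cv2.INTER_CUBIC)
cv2.imwrite("pics/ta.png",a[:600,:]);cv2.imwrite("pics/tb.png",b[:600])
E
```

```text
(no output)
```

View pics/ta.png

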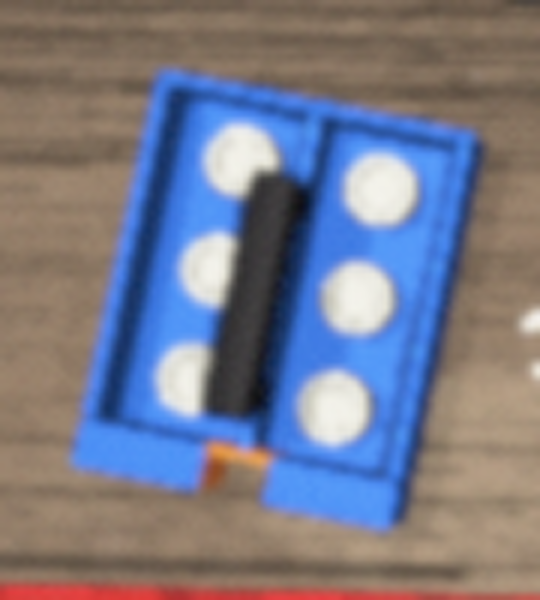

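View pics/tb.png

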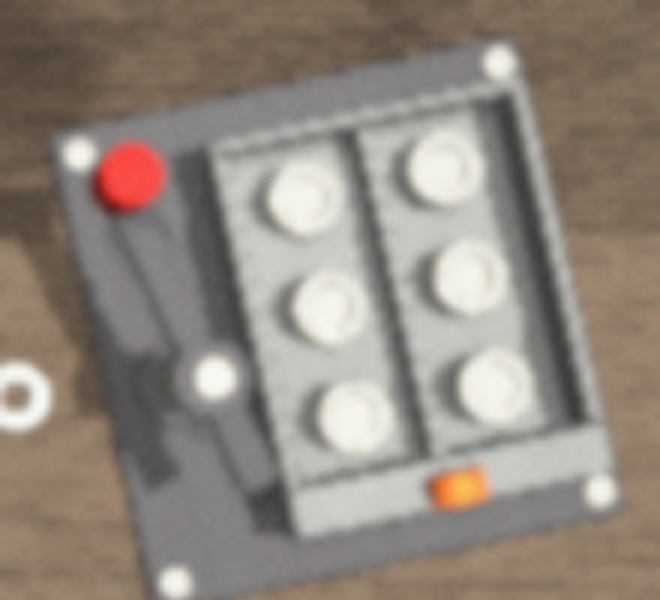

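```bash
cat > h.py <<'E'
import numpy as np,cv2
from station import cams
def cal(n):
    c=cams.calibration(n);return c["K"],c["T"]
def ray(n,uv,C=None):
    K,T=C or cal(n); u,v=uv
    d=np.array([(u-K[0,2])/K[0,0],-(v-K[1,2])/K[1,1],-1.])
    return T[:3,3],T[:3,:3]@d
def plane(n,uv,z,C=None):
    o,d=ray(n,uv,C);return o+d*(z-o[2])/d[2]
def proj(n,P,C=None):
    K,T=C or cal(n);p=np.linalg.inv(T)@np.append(P,1)
    return np.array([K[0,0]*p[0]/-p[2]+K[0,2],K[1,1]*-p[1]/-p[2]+K[1,2]])
def tri(a,b):
    (o1,d1),(o2,d2)=a,b
    s=np.linalg.lstsq(np.c_[d1,-d2],o2-o1,rcond=None)[0]
    p,q=o1+s[0]*d1,o2+s[1]*d2
    return (p+q)/2,np.linalg.norm(p-q)
E
python3 - <<'E'
from h import *
f=lambda u,v,a,b:(a+(u+.5)/6-.5,b+(v+.5)/6-.5)
np.set_printoptions(precision=4,suppress=True)
A=[plane("top",f(u,v,115,165),.05) for u,v in [(163,72),(480,133),(394,527),(75,466)]]
print("tray rim",np.array(A)); A=np.array(A)
for i in range(4):
    e=A[(i+1)%4]-A[i];print(np.linalg.norm(e),np.degrees(np.arctan2(e[1],e[0])))
print(A.mean(0))
H=np.array([plane("top",f(u,v,115,165),.095) for u,v in [(257,172),(303,182),(250,413),(208,405)]]);print("handle",H,H.mean(0))
for i in range(4):
    e=H[(i+1)%4]-H[i];print(np.linalg.norm(e),np.degrees(np.arctan2(e[1],e[0])))
B=np.array([plane("top",f(u,v,280,155),.048) for u,v in [(212,150),(512,82),(612,472),(300,540)]]);print("grey",B,B.mean(0))
for i in range(4):
    e=B[(i+1)%4]-B[i];print(np.linalg.norm(e),np.degrees(np.arctan2(e[1],e[0])))
for nm,uv,z in [("knob",(131,177),.1455),("pivot",(214,378),.11),("keytop",(462,487),.066)]:
    print(nm,plane("top",f(*uv,280,155),z))
i=cv2.imread("pics/side0.png")
cv2.imwrite("pics/sa.png",cv2.resize(i[220:320,220:345],None,fx=6,fy=6,interpolation=cv2.INTER_CUBIC))
cv2.imwrite("pics/sb.png",cv2.resize(i[140:225,200:315],None,fx=6,fy=6,interpolation=cv2.INTER_CUBIC))
E
```

```text
tray rim [[0.5384 0.3962 0.05  ]
 [0.5184 0.2776 0.05  ]
 [0.3725 0.3046 0.05  ]
 [0.392  0.4227 0.05  ]]
0.12023651913006675 -99.57279850010603
0.14835999603310956 169.5526414217233
0.11971990936639534 80.61889250291028
0.14875351339214218 -10.245784583208678
[0.4553 0.3503 0.05  ]
handle [[0.4989 0.3508 0.095 ]
 [0.4957 0.3344 0.095 ]
 [0.4137 0.35   0.095 ]
 [0.4162 0.365  0.095 ]] [0.4561 0.35   0.095 ]
0.016747395768202226 -100.91511398915813
0.0834692310765141 169.18256895218988
0.015112818930953599 80.63365814006914
0.08389651319816085 -9.697758451337599
grey [[ 0.5409  0.0098  0.048 ]
 [ 0.5689 -0.1016  0.048 ]
 [ 0.425  -0.1393  0.048 ]
 [ 0.3973 -0.0245  0.048 ]] [ 0.483  -0.0639  0.048 ]
0.11491231471248027 -75.85779671035081
0.14880929780850458 -165.3606381814567
0.11804324874205639 103.54833551873237
0.14759159319164974 13.430456617076846
knob [0.5208 0.0503 0.1455]
pivot [0.4547 0.0165 0.11  ]
keytop [ 0.4184 -0.0799  0.066 ]
```

View pics/sa.png

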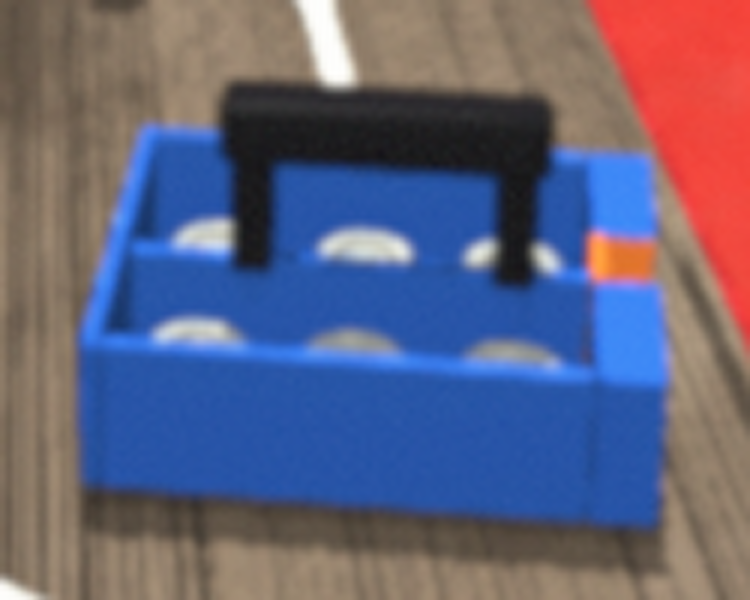

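View pics/sb.png

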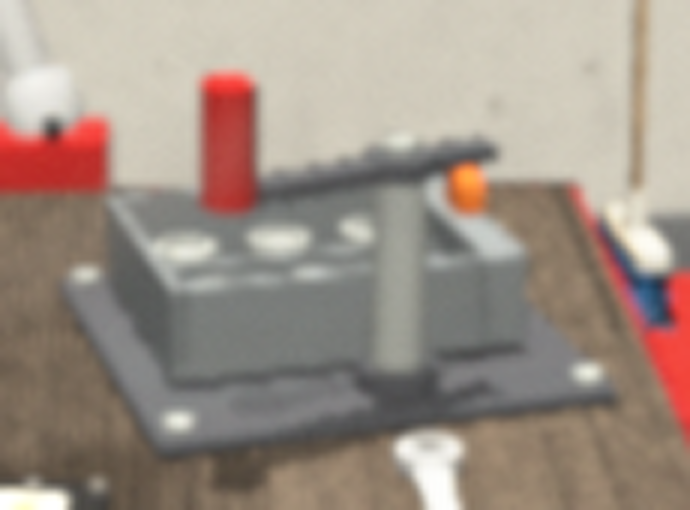

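step_arm([
  {"grip":-1,"slide":[-0.029,0,0.027],"spin":0},
  {"grip":-1,"slide":[-0.029,0,0.027],"spin":0},
  {"grip":-1,"slide":[-0.029,0,0.027],"spin":0},
  {"grip":-1,"slide":[-0.029,0,0.027],"spin":0},
  {"grip":-1,"slide":[-0.029,0,0.027],"spin":0},
  {"grip":-1,"slide":[-0.029,0,0.027],"spin":0},
  {"grip":-1,"slide":[-0.029,0,0.027],"spin":0},
  {"grip":-1,"slide":[-0.029,0,0.027],"spin":0},
  {"grip":-1,"slide":[-0.029,0,0.027],"spin":0},
  {"grip":-1,"slide":[-0.029,0,0.027],"spin":0},
  {"grip":-1,"slide":[0,0,0],"spin":0},
  {"grip":-1,"slide":[0,0,0],"spin":0},
  {"grip":-1,"slide":[0,0,0],"spin":0},
])

```text
time_s: 1.23
ee_pos: [0.3582, -0.1105, 0.2054]
eef_rot: [-1.571, -0.0, -1.102]
force: [-0.1, 0.3, -0.0]
grip_width: 0.094
```

```bash
python3 - <<'E'
from h import *
from station import get_obs
import pickle
o=get_obs();print(o['time_s'],o['ee_pos'],o['eef_rot'],o['joint_vel'])
C=cal("wrist");im=cams.camera("wrist");pickle.dump((C,im),open("w1.pkl","wb"))
cv2.imwrite("pics/w1.png",cv2.resize(im,None,fx=1.5,fy=1.5,interpolation=cv2.INTER_CUBIC))
E
```

```text
1.2333 [ 0.35815885 -0.1105266   0.20540439] [-1.57098985e+00 -2.92744536e-05 -1.10230799e+00] [-0.03680187  0.0041769  -0.00224494 -0.0005957  -0.00075454 -0.00067055]
```

View pics/w1.png

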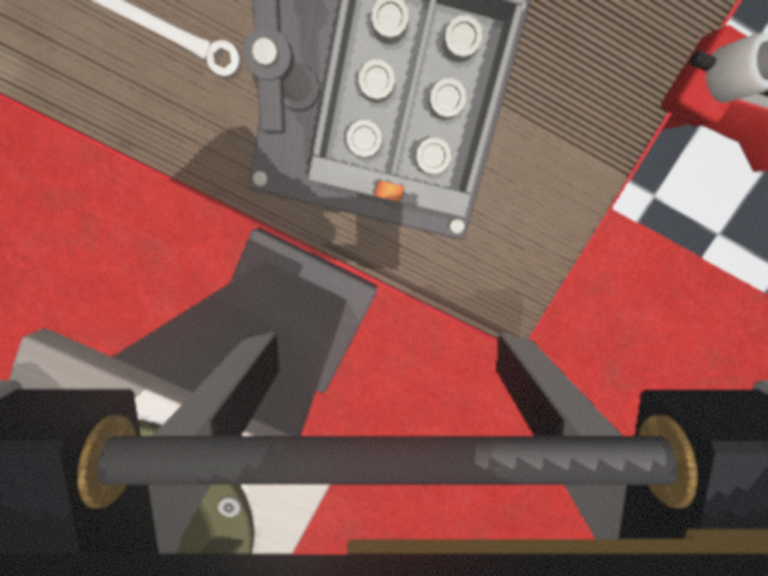

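step_arm([
  {"grip":-1,"slide":[0,0,0.035],"spin":0},
  {"grip":-1,"slide":[0,0,0.03],"spin":0},
  {"grip":-1,"slide":[0,0,0],"spin":0},
  {"grip":-1,"slide":[0,0,0],"spin":0},
  {"grip":-1,"slide":[0,0,0],"spin":0},
  {"grip":-1,"slide":[0,0,0],"spin":0},
])

```text
time_s: 1.78
ee_pos: [0.4156, -0.082, 0.2054]
eef_rot: [-1.571, 0.0, -1.105]
force: [0.1, 0.5, -0.2]
grip_width: 0.0936
```

```bash
python3 - <<'E'
from h import *
from station import get_obs
import pickle
o=get_obs();print(o['time_s'],o['ee_pos'],o['eef_rot'],o['joint_vel'])
C=cal("wrist");im=cams.camera("wrist");pickle.dump((C,im),open("w2.pkl","wb"))
cv2.imwrite("pics/w2.png",cv2.resize(im[0:220,130:396],None,fx=3,fy=3,interpolation=cv2.INTER_CUBIC)[:600])
E
```

```text
1.7833 [ 0.41556922 -0.08198432  0.2054177 ] [-1.57099439e+00  5.88987208e-05 -1.10472978e+00] [ 0.00446223 -0.00630304 -0.00014104  0.00185389 -0.00080189  0.00371596]
```

View pics/w2.png

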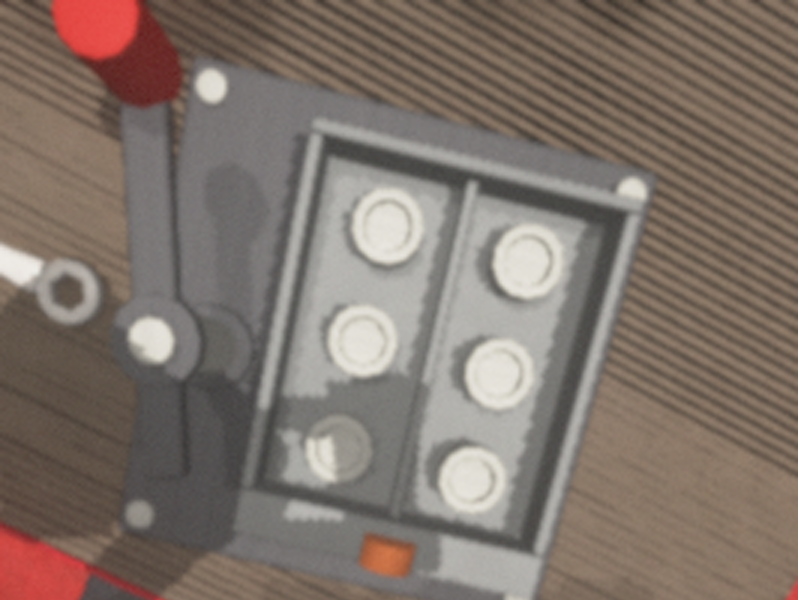

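```bash
python3 - <<'E'
from h import *
import pickle
np.set_printoptions(precision=4,suppress=True)
C,im=pickle.load(open("w2.pkl","rb"))
f=lambda u,v:(130+(u+.5)/3-.5,(v+.5)/3-.5)
P={k:plane("wrist",f(*uv),z,C) for k,uv,z in [("FL",(314,121),.048),("FR",(645,206),.048),("Lm",(245,489),.048),("Rm",(541,570),.048),("key",(388,546),.064),("keyL",(361,556),.058),("keyR",(412,566),.058),("piv",(152,340),.108)]}
for k,v in P.items():print(k,v)
a=lambda p,q:np.degrees(np.arctan2(*(P[q]-P[p])[1::-1]))
print(np.linalg.norm(P["FL"]-P["FR"]),a("FR","FL")-90,a("Lm","FL"),a("Rm","FR"))
t=np.radians(14);ex=np.array([np.cos(t),np.sin(t),0]);ey=np.array([-ex[1],ex[0],0])
print("ctr from far edge",(P["FL"]+P["FR"])/2-.075*ex, "ctr from key",P["key"]+.0685*ex,"piv",P["piv"]+.01*ex-.086*ey)
# side+top tri of key top & knob & pivot
g=lambda u,v:(280+(u+.5)/6-.5,155+(v+.5)/6-.5)
s=lambda u,v:(200+(u+.5)/6-.5,140+(v+.5)/6-.5)
for nm,a_,b_ in [("knobtop",(131,177),(229,84)),("pivtop",(214,378),(402,143)),("key",(462,484),(468,170))]:
    print(nm,tri(ray("top",g(*a_)),ray("side",s(*b_))))
s2=lambda u,v:(220+(u+.5)/6-.5,220+(v+.5)/6-.5)
h=lambda u,v:(115+(u+.5)/6-.5,165+(v+.5)/6-.5)
for nm,a_,b_ in [("barfar",(280,177),(237,97)),("barnear",(230,409),(543,110)),("cornerFL",(163,72),(85,340)),("FR",(480,133),(148,128)),("NL",(75,466),(662,383)),("NR",(394,527),(652,156))]:
    print(nm,tri(ray("top",h(*a_)),ray("side",s2(*b_))))
E
```

```text
FL [0.541  0.0088 0.048 ]
FR [ 0.5688 -0.1073  0.048 ]
Lm [ 0.4143 -0.0227  0.048 ]
Rm [ 0.4373 -0.1386  0.048 ]
key [ 0.4218 -0.0797  0.064 ]
keyL [ 0.4128 -0.0729  0.058 ]
keyR [ 0.418  -0.0918  0.058 ]
piv [0.454 0.016 0.108]
0.11938760138342962 13.456959705018647 13.955176088751255 13.408280412366585
ctr from far edge [ 0.4821 -0.0674  0.048 ] ctr from key [ 0.4883 -0.0631  0.064 ] piv [ 0.4845 -0.065   0.108 ]
knobtop (array([0.5196, 0.0503, 0.1446]), np.float64(0.0026336693743042408))
pivtop (array([0.4529, 0.0167, 0.1099]), np.float64(0.0034934664770669864))
key (array([ 0.4166, -0.0794,  0.0664]), np.float64(0.005714856630439662))
barfar (array([0.4951, 0.3433, 0.0925]), np.float64(0.004749522806024639))
barnear (array([0.4134, 0.3577, 0.0935]), np.float64(0.0030552943884331533))
cornerFL (array([0.5368, 0.396 , 0.051 ]), np.float64(0.002833689328267815))
FR (array([0.5163, 0.2779, 0.0492]), np.float64(0.004269795635400769))
NL (array([0.3918, 0.4227, 0.05  ]), np.float64(0.00041778414175502876))
NR (array([0.3702, 0.3051, 0.0499]), np.float64(0.004578787210572857))
```

step_arm([
  {"grip":-1,"slide":[-0.0306,-0.001,0.0192],"spin":0},
  {"grip":-1,"slide":[-0.0306,-0.001,0.0192],"spin":0},
  {"grip":-1,"slide":[-0.0306,-0.001,0.0192],"spin":0},
  {"grip":-1,"slide":[-0.0306,-0.001,0.0192],"spin":0},
  {"grip":-1,"slide":[-0.0306,-0.001,0.0192],"spin":0},
  {"grip":-1,"slide":[-0.0306,-0.001,0.0192],"spin":0},
  {"grip":-1,"slide":[-0.0306,-0.001,0.0192],"spin":0},
  {"grip":-1,"slide":[-0.0306,-0.001,0.0192],"spin":0},
  {"grip":-1,"slide":[-0.0306,-0.001,0.0192],"spin":0},
  {"grip":-1,"slide":[-0.0306,-0.001,0.0192],"spin":0},
  {"grip":-1,"slide":[-0.0306,-0.001,0.0192],"spin":0},
  {"grip":-1,"slide":[-0.0306,-0.001,0.0192],"spin":0},
])

```text
time_s: 2.83
ee_pos: [0.4564, 0.3517, 0.2178]
eef_rot: [-1.57, -0.0, -1.104]
force: [-0.0, -0.0, 0.8]
grip_width: 0.0943
```

step_arm([
  {"grip":-1,"spin":-7.16},
  {"grip":-1,"spin":-7.16},
  {"grip":-1,"spin":-7.16},
  {"grip":-1,"spin":-7.16},
  {"grip":-1,"spin":-7.16},
  {"grip":-1,"spin":-7.16},
  {"grip":-1,"spin":-7.16},
  {"grip":-1,"spin":-7.16},
  {"grip":-1,"spin":-7.16},
  {"grip":-1,"spin":-7.16},
  {"grip":-1,"spin":-7.16},
  {"grip":-1,"spin":-7.16},
  {"grip":-1,"spin":-7.16},
  {"grip":-1,"spin":-7.16},
  {"grip":-1,"spin":-7.16},
  {"grip":-1,"spin":-7.16},
  {"grip":-1,"spin":-7.16},
  {"grip":-1,"spin":-7.16},
  {"grip":-1,"spin":-7.16},
  {"grip":-1,"spin":-7.16},
])

```text
schema error: expected keys grip, slide, spin
```

step_arm([
  {"grip":-1},
  {"grip":-1},
  {"grip":-1},
])

```text
schema error: expected keys grip, slide, spin
```

```bash
python3 - <<'E'
from h import *
from station import get_obs
import pickle
o=get_obs();print(o['time_s'],o['ee_pos'],o['eef_rot'],o['qpos'])
C=cal("wrist");im=cams.camera("wrist");pickle.dump((C,im),open("w3.pkl","wb"))
cv2.imwrite("pics/w3.png",cv2.resize(im,None,fx=1.5,fy=1.5,interpolation=cv2.INTER_CUBIC)[:600])
E
```

```text
2.8333 [0.45635176 0.35167681 0.21781188] [-1.57033844e+00 -3.14768131e-05 -1.10383934e+00] [ 5.93044379e-01  3.49143360e-01  1.42716396e+00 -9.07247322e-05
  1.36483505e+00  1.69690225e+00]
```

View pics/w3.png

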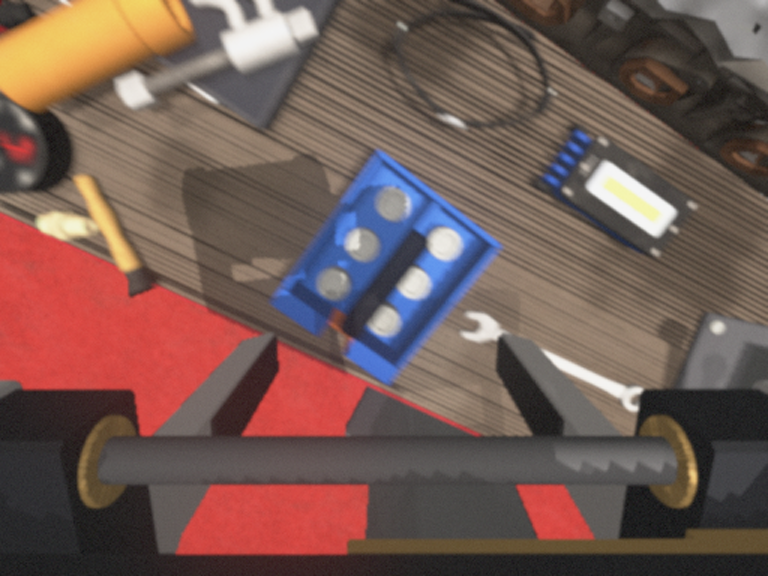

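step_arm([
  {"grip":-1,"slide":[0,0,0],"spin":-7.16},
  {"grip":-1,"slide":[0,0,0],"spin":-7.16},
  {"grip":-1,"slide":[0,0,0],"spin":-7.16},
  {"grip":-1,"slide":[0,0,0],"spin":-7.16},
  {"grip":-1,"slide":[0,0,0],"spin":-7.16},
  {"grip":-1,"slide":[0,0,0],"spin":-7.16},
  {"grip":-1,"slide":[0,0,0],"spin":-7.16},
  {"grip":-1,"slide":[0,0,0],"spin":-7.16},
  {"grip":-1,"slide":[0,0,0],"spin":-7.16},
  {"grip":-1,"slide":[0,0,0],"spin":-7.16},
  {"grip":-1,"slide":[0,0,0],"spin":-7.16},
  {"grip":-1,"slide":[0,0,0],"spin":-7.16},
  {"grip":-1,"slide":[0,0,0],"spin":-7.16},
  {"grip":-1,"slide":[0,0,0],"spin":-7.16},
  {"grip":-1,"slide":[0,0,0],"spin":-7.16},
  {"grip":-1,"slide":[0,0,0],"spin":-7.16},
  {"grip":-1,"slide":[0,0,0],"spin":-7.16},
  {"grip":-1,"slide":[0,0,0],"spin":-7.16},
  {"grip":-1,"slide":[0,0,0],"spin":-7.16},
  {"grip":-1,"slide":[0,0,0],"spin":-7.16},
])

```text
time_s: 4.55
ee_pos: [0.4566, 0.3497, 0.2177]
eef_rot: [-1.571, -0.0, 1.401]
force: [-0.3, -0.8, 0.4]
grip_width: 0.0938
```

step_arm([
  {"grip":-0.5,"slide":[0,0,0],"spin":0},
  {"grip":-0.5,"slide":[0,0,0],"spin":0},
  {"grip":-0.5,"slide":[0,0,0],"spin":0},
], force=30)

```text
time_s: 4.8
ee_pos: [0.4565, 0.3502, 0.2176]
eef_rot: [-1.571, -0.0, 1.391]
force: [0.2, 0.1, -0.3]
grip_width: 0.0773
```

```bash
python3 - <<'E'
from h import *
from station import get_obs
import pickle
o=get_obs();print(o['time_s'],o['ee_pos'],o['eef_rot'],o['qpos'])
C=cal("wrist");im=cams.camera("wrist");pickle.dump((C,im),open("w4.pkl","wb"))
cv2.imwrite("pics/w4.png",cv2.resize(im,None,fx=1.5,fy=1.5,interpolation=cv2.INTER_CUBIC)[:600])
E
```

```text
4.8 [0.45645191 0.35021902 0.21760801] [-1.57092778e+00 -1.30990554e-04  1.39144624e+00] [ 5.90798579e-01  3.47612242e-01  1.42968553e+00  2.55845904e-06
  1.36410933e+00 -8.00648175e-01]
```

View pics/w4.png

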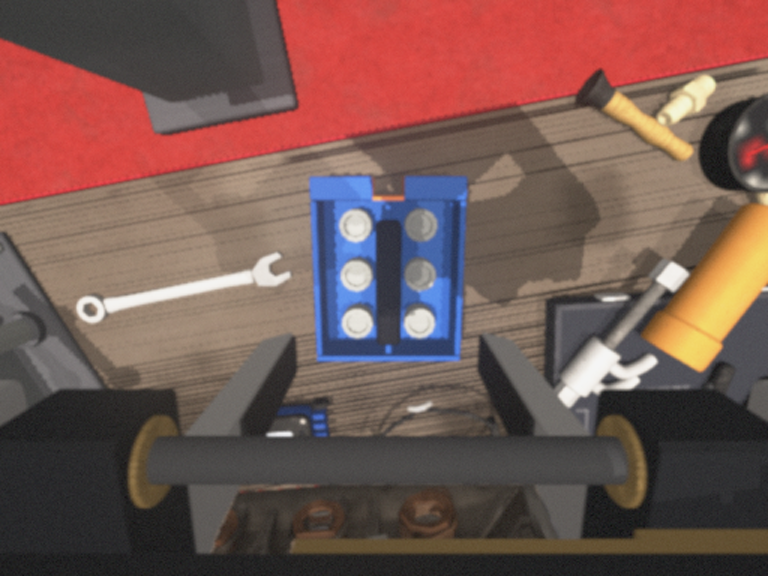

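step_arm([
  {"grip":-0.5,"slide":[0,0.03,0],"spin":0},
  {"grip":-0.5,"slide":[0,0.03,0],"spin":0},
  {"grip":-0.5,"slide":[0,0.03,0],"spin":0},
  {"grip":-0.5,"slide":[0,0.03,0],"spin":0},
  {"grip":-0.5,"slide":[0,0.02,0],"spin":0},
  {"grip":-0.4,"slide":[0,0.0116,0],"spin":0},
  {"grip":0,"slide":[0,0,0],"spin":0},
  {"grip":1,"slide":[0,0,0],"spin":0},
  {"grip":1,"slide":[0,0,0],"spin":0},
  {"grip":1,"slide":[0,0,0],"spin":0},
  {"grip":1,"slide":[0,0,0],"spin":0},
  {"grip":1,"slide":[0,0,0],"spin":0},
  {"grip":1,"slide":[0,0,0],"spin":0},
  {"grip":1,"slide":[0,0,0],"spin":0},
], force=30)

```text
time_s: 6.02
ee_pos: [0.4564, 0.3508, 0.0661]
eef_rot: [-1.571, -0.0, 1.396]
force: [2.5, 2.8, -0.9]
grip_width: 0.0178
```

step_arm([
  {"grip":1,"slide":[0,-0.005,0],"spin":0},
  {"grip":1,"slide":[0,-0.015,0],"spin":0},
  {"grip":1,"slide":[0,-0.03,0],"spin":0},
  {"grip":1,"slide":[0,-0.035,0],"spin":0},
  {"grip":1,"slide":[0,-0.035,0],"spin":0},
  {"grip":1,"slide":[0,-0.03,0],"spin":0},
  {"grip":1,"slide":[0,-0.02,0],"spin":0},
  {"grip":1,"slide":[0,-0.005,0],"spin":0},
  {"grip":1,"slide":[0,0,0],"spin":0},
], force=40)

```text
time_s: 6.77
ee_pos: [0.4564, 0.3507, 0.2414]
eef_rot: [-1.572, -0.001, 1.396]
force: [-0.0, -0.3, -6.0]
grip_width: 0.0179
```

```bash
python3 - <<'E'
from h import *
from station import get_obs
o=get_obs();print(o['time_s'],o['ee_pos'],o['eef_rot'],o['grip_width'],o['force'])
cv2.imwrite("pics/s5.png",cv2.resize(cams.camera("side")[100:384],None,fx=1.5,fy=1.5,interpolation=cv2.INTER_CUBIC)[:600])
E
```

```text
6.7667 [0.45638874 0.35069504 0.24144709] [-1.57168076e+00 -8.14122123e-04  1.39630809e+00] 0.017864367575184985 [-0.04340794 -0.26322202 -5.98570108]
```

View pics/s5.png

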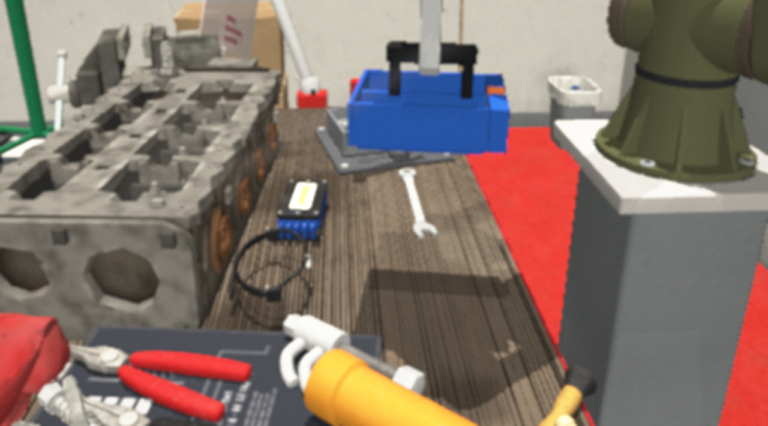

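step_arm([
  {"grip":1,"slide":[-0.01,0,-0.0025],"spin":0},
  {"grip":1,"slide":[-0.02,0,-0.005],"spin":0},
  {"grip":1,"slide":[-0.0344,0,-0.0085],"spin":0},
  {"grip":1,"slide":[-0.0344,0,-0.0085],"spin":0},
  {"grip":1,"slide":[-0.0344,0,-0.0085],"spin":0},
  {"grip":1,"slide":[-0.0344,0,-0.0085],"spin":0},
  {"grip":1,"slide":[-0.0344,0,-0.0085],"spin":0},
  {"grip":1,"slide":[-0.0344,0,-0.0085],"spin":0},
  {"grip":1,"slide":[-0.0344,0,-0.0085],"spin":0},
  {"grip":1,"slide":[-0.0344,0,-0.0085],"spin":0},
  {"grip":1,"slide":[-0.0344,0,-0.0085],"spin":0},
  {"grip":1,"slide":[-0.0344,0,-0.0085],"spin":0},
  {"grip":1,"slide":[-0.02,0,-0.005],"spin":0},
  {"grip":1,"slide":[-0.01,0,-0.0022],"spin":0},
  {"grip":1,"slide":[0,0,0],"spin":-5},
  {"grip":1,"slide":[0,0,0],"spin":-7},
  {"grip":1,"slide":[0,0,0],"spin":-7},
  {"grip":1,"slide":[0,0,0],"spin":-4.7},
  {"grip":1,"slide":[0,0,0],"spin":0},
  {"grip":1,"slide":[0,0,0],"spin":0},
])

```text
time_s: 8.48
ee_pos: [0.4839, -0.0642, 0.2399]
eef_rot: [-1.569, -0.001, 1.807]
force: [0.2, 0.6, -5.9]
grip_width: 0.0178
```

```bash
python3 - <<'E'
from h import *
from station import get_obs
import pickle
o=get_obs();print(o['time_s'],o['ee_pos'],o['eef_rot'],o['grip_width'],o['force'],o['qpos'])
a=cams.camera("top");b=cams.camera("side");C=cal("wrist");c=cams.camera("wrist")
pickle.dump((a,b,C,c),open("p6.pkl","wb"))
cv2.imwrite("pics/t6.png",cv2.resize(a[140:270,270:400],None,fx=4.5,fy=4.5,interpolation=cv2.INTER_CUBIC))
cv2.imwrite("pics/s6.png",cv2.resize(b[60:230,180:340],None,fx=3.5,fy=3.5,interpolation=cv2.INTER_CUBIC))
cv2.imwrite("pics/w6.png",cv2.resize(c,None,fx=1.5,fy=1.5,interpolation=cv2.INTER_CUBIC))
E
```

```text
8.4833 [ 0.483885   -0.06424638  0.23989228] [-1.56928411e+00 -8.54220075e-04  1.80739308e+00] 0.017772073345485234 [ 0.16876614  0.64053954 -5.91136183] [-2.07118214e-01  1.35658097e-01  1.63975647e+00  1.24870514e-04
  1.36791058e+00 -2.01453721e+00]
```

View pics/t6.png

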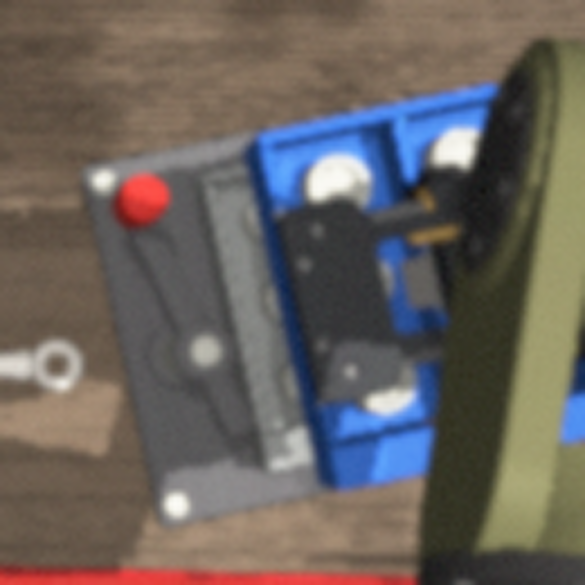

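View pics/s6.png

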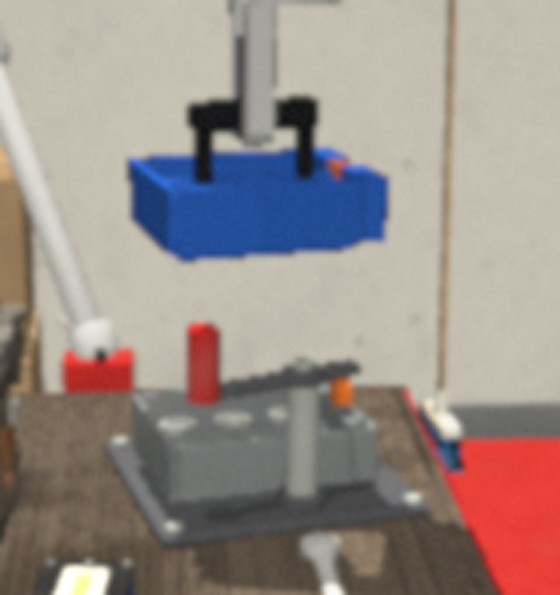

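View pics/w6.png

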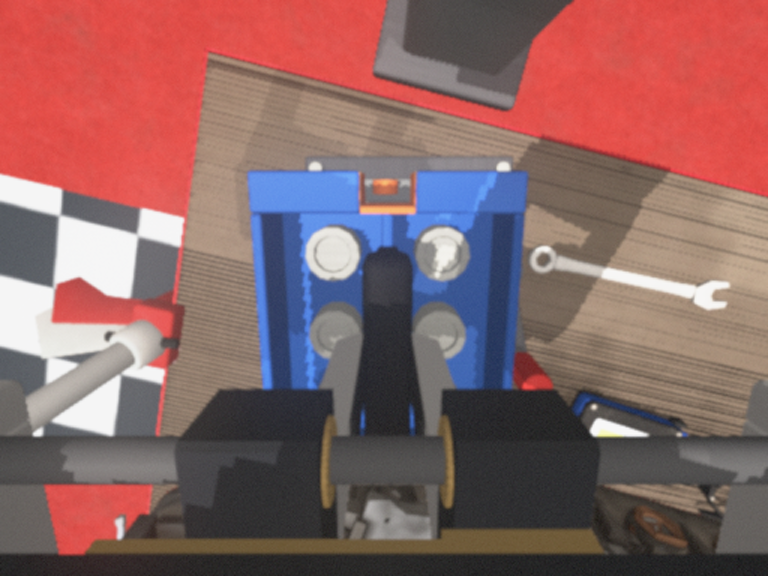

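```bash
python3 - <<'E'
from h import *
import pickle
np.set_printoptions(precision=4,suppress=True)
a,b,C,c=pickle.load(open("p6.pkl","rb"))
cv2.imwrite("pics/w6c.png",cv2.resize(c[100:160,160:360],None,fx=4,fy=4,interpolation=cv2.INTER_CUBIC))
f=lambda u,v:((u+.5)/1.5-.5,(v+.5)/1.5-.5)
P0=np.array([.483885,-.06424638,.2399]);t=1.80739
xt=np.array([np.cos(t),np.sin(t),0]);zt=np.array([-np.sin(t),np.cos(t),0])
for nm,uv,z in [("L",(248,171),.224),("R",(528,171),.224),("nL",(360,171),.224),("nR",(415,171),.224),("notch inner",(387,208),.224),("keytop",(386,186),.065),("boltL",(316,167),.012),("boltR",(503,167),.012)]:
    p=plane("wrist",f(*uv),z,C);print(nm,p,"tool x,z",(p-P0)@xt,(p-P0)@zt)
E
```

```text
L [ 0.4234 -0.1394  0.224 ] tool x,z -0.058927617701896265 0.07641655217401676
R [ 0.3956 -0.0237  0.224 ] tool x,z 0.06014873636866786 0.07633997279927603
nL [ 0.4123 -0.0931  0.224 ] tool x,z -0.011308863494016037 0.07638592800474626
nR [ 0.4068 -0.0704  0.224 ] tool x,z 0.01208109921396308 0.07637088565033956
notch inner [ 0.4246 -0.0784  0.224 ] tool x,z 0.00016270781298511683 0.0609203984172416
keytop [ 0.4165 -0.081   0.065 ] tool x,z -0.0005030918650347281 0.0694214040327306
boltL [ 0.4154 -0.1449  0.012 ] tool x,z -0.06238078828266236 0.08549749029190337
boltR [0.3768 0.0157 0.012 ] tool x,z 0.10278576617305976 0.0853922051673428
```

View pics/w6c.png

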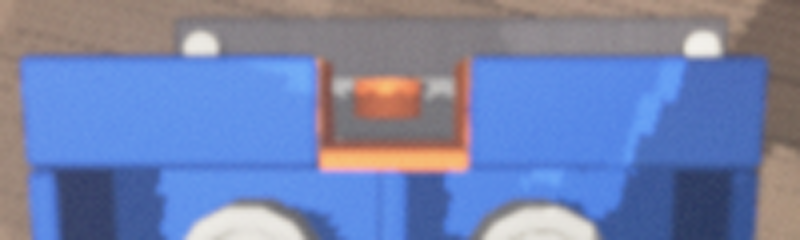

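step_arm([
  {"grip":1,"slide":[-0.001,0.01,0],"spin":0},
  {"grip":1,"slide":[0,0.02,0],"spin":0},
  {"grip":1,"slide":[0,0.025,0],"spin":0},
  {"grip":1,"slide":[0,0.02,0],"spin":0},
  {"grip":1,"slide":[0,0.015,0],"spin":0},
  {"grip":1,"slide":[0,0.009,0],"spin":0},
  {"grip":1,"slide":[0,0,0],"spin":0},
  {"grip":1,"slide":[0,0,0],"spin":0},
  {"grip":1,"slide":[0,0,0],"spin":0},
])

```text
time_s: 9.38
ee_pos: [0.4851, -0.0656, 0.1427]
eef_rot: [-1.572, 0.001, 1.81]
force: [0.8, 0.6, -5.2]
grip_width: 0.0174
```

```bash
python3 - <<'E'
from h import *
from station import get_obs
import pickle
o=get_obs();print(o['time_s'],o['ee_pos'],o['eef_rot'],o['grip_width'],o['force'])
b=cams.camera("side");C=cal("wrist");c=cams.camera("wrist")
pickle.dump((o,b,C,c),open("p7.pkl","wb"))
cv2.imwrite("pics/s7.png",cv2.resize(b[100:230,180:340],None,fx=4,fy=4,interpolation=cv2.INTER_CUBIC))
cv2.imwrite("pics/w7.png",cv2.resize(c[90:160,150:370],None,fx=3.5,fy=3.5,interpolation=cv2.INTER_CUBIC))
E
```

```text
9.3833 [ 0.48507372 -0.06560298  0.1427211 ] [-1.57209707e+00  6.42965642e-04  1.80975708e+00] 0.017359915498165845 [ 0.751097    0.5543442  -5.16634746]
```

View pics/s7.png

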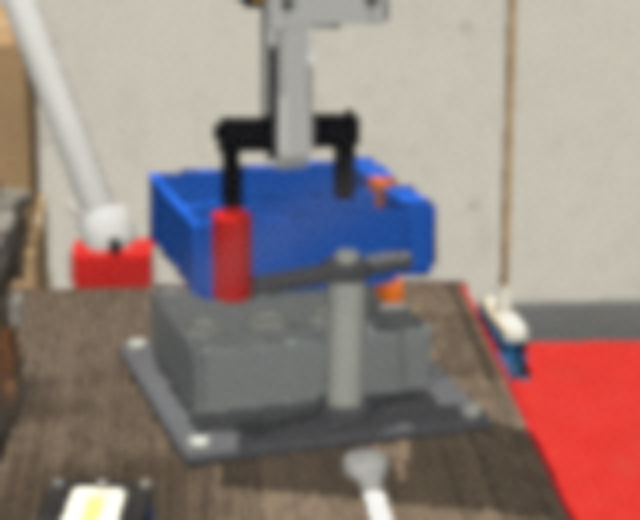

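View pics/w7.png

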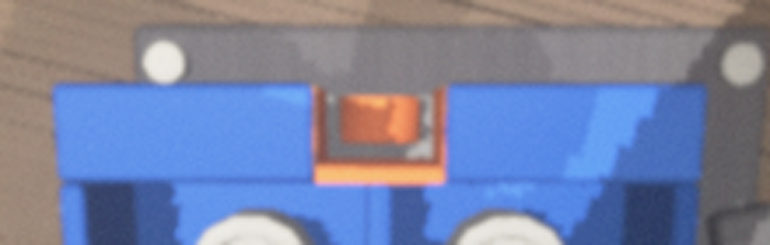

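```bash
python3 - <<'E'
from h import *
import pickle
np.set_printoptions(precision=4,suppress=True)
o,b,C,c=pickle.load(open("p7.pkl","rb"))
f=lambda u,v:(150+(u+.5)/3.5-.5,90+(v+.5)/3.5-.5)
P0=o['ee_pos'];t=o['eef_rot'][2]
xt=np.array([np.cos(t),np.sin(t),0]);zt=np.array([-np.sin(t),np.cos(t),0])
zr=P0[2]-.066+.05
for nm,uv,z in [("L",(54,85),zr),("R",(706,85),zr),("nL",(315,85),zr),("nR",(446,85),zr),("notch inner",(380,165),zr),("keytop outer",(380,94),.062),("key top inner",(380,143),.062),("keyL",(341,120),.058),("keyR",(419,120),.058),("boltL",(164,62),.012),("boltR",(743,63),.012)]:
    p=plane("wrist",f(*uv),z,C);print(nm,"tool x,z",(p-P0)@xt,(p-P0)@zt)
E
```

```text
L tool x,z -0.058803670004602404 0.07645132121318444
R tool x,z 0.059807126150163356 0.07637914635578207
nL tool x,z -0.0113137051131798 0.0764224234942988
nR tool x,z 0.012517592662244115 0.0764079221118411
notch inner tool x,z 0.0005073299165554218 0.062136046744567526
keytop outer tool x,z 0.000555890540574598 0.07586936860255213
key top inner tool x,z 0.0005526045005027405 0.06426673630988244
keyL tool x,z -0.009106833141104257 0.06972119398809083
keyR tool x,z 0.010220271043560738 0.06970976110357649
boltL tool x,z -0.06141362070630169 0.08557190376526884
boltR tool x,z 0.10479268989256817 0.08519391594059067
```

step_arm([
  {"grip":1,"slide":[0,0.007,0],"spin":0},
  {"grip":1,"slide":[0,0.007,0],"spin":0},
  {"grip":1,"slide":[0,0.006,0],"spin":0},
  {"grip":1,"slide":[0,0.004,0],"spin":0},
  {"grip":1,"slide":[0,0.003,0],"spin":0},
  {"grip":1,"slide":[0,0.002,0],"spin":0},
  {"grip":1,"slide":[0,0,0],"spin":0},
  {"grip":1,"slide":[0,0,0],"spin":0},
])

```text
time_s: 10.15
ee_pos: [0.4847, -0.0655, 0.1129]
eef_rot: [-1.571, -0.0, 1.81]
force: [-0.4, -0.1, -6.7]
grip_width: 0.0178
```

step_arm([
  {"grip":1,"slide":[0,0.001,0],"spin":0},
  {"grip":1,"slide":[0,0.001,0],"spin":0},
  {"grip":1,"slide":[0,0.001,0],"spin":0},
  {"grip":1,"slide":[0,0.001,0],"spin":0},
  {"grip":1,"slide":[0,0.001,0],"spin":0},
  {"grip":1,"slide":[0,0,0],"spin":0},
  {"grip":1,"slide":[0,0,0],"spin":0},
])

```text
time_s: 10.73
ee_pos: [0.4847, -0.0655, 0.1081]
eef_rot: [-1.571, 0.0, 1.81]
force: [-1.3, 1.6, -1.2]
grip_width: 0.0177
```

step_arm([
  {"grip":1,"slide":[0,0.0005,0],"spin":0},
  {"grip":1,"slide":[0,0,0],"spin":0},
  {"grip":0.4,"slide":[0,0,0],"spin":0},
  {"grip":0.2,"slide":[0,0,0],"spin":0},
  {"grip":0.2,"slide":[0,0,0],"spin":0},
  {"grip":0.2,"slide":[0,0,0],"spin":0},
  {"grip":0.2,"slide":[0,0,0],"spin":0},
])

```text
time_s: 11.32
ee_pos: [0.4847, -0.0655, 0.1074]
eef_rot: [-1.571, 0.0, 1.81]
force: [0.4, -0.6, -0.9]
grip_width: 0.0374
```

```bash
python3 - <<'E'
from h import *
from station import get_obs
import pickle
o=get_obs();print(o['time_s'],o['ee_pos'],o['eef_rot'],o['grip_width'],o['force'])
b=cams.camera("side");C=cal("wrist");c=cams.camera("wrist")
pickle.dump((o,b,C,c),open("p8.pkl","wb"))
cv2.imwrite("pics/s8.png",cv2.resize(b[100:230,180:340],None,fx=4.5,fy=4.5,interpolation=cv2.INTER_CUBIC))
cv2.imwrite("pics/w8.png",cv2.resize(c,None,fx=1.5,fy=1.5,interpolation=cv2.INTER_CUBIC))
E
```

```text
11.3167 [ 0.48469243 -0.0655487   0.10736674] [-1.57097617e+00  1.13717317e-04  1.80988786e+00] 0.0374047004557547 [ 0.3899086  -0.63784735 -0.94355961]
```

View pics/s8.png

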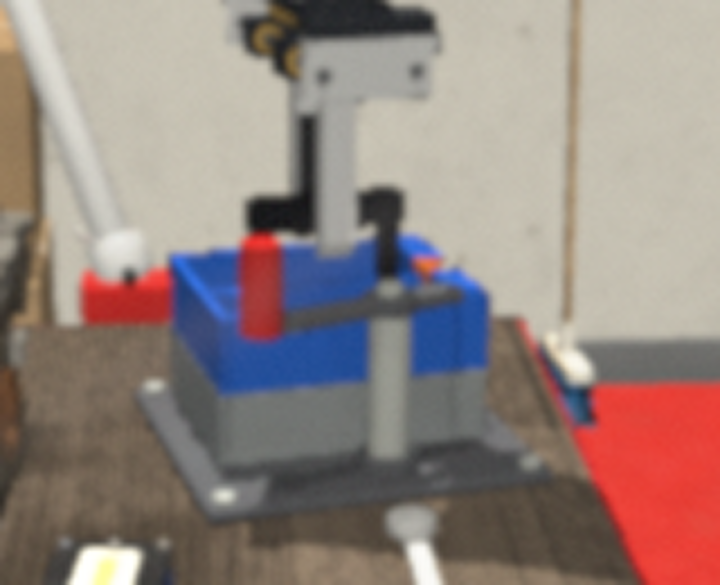

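View pics/w8.png

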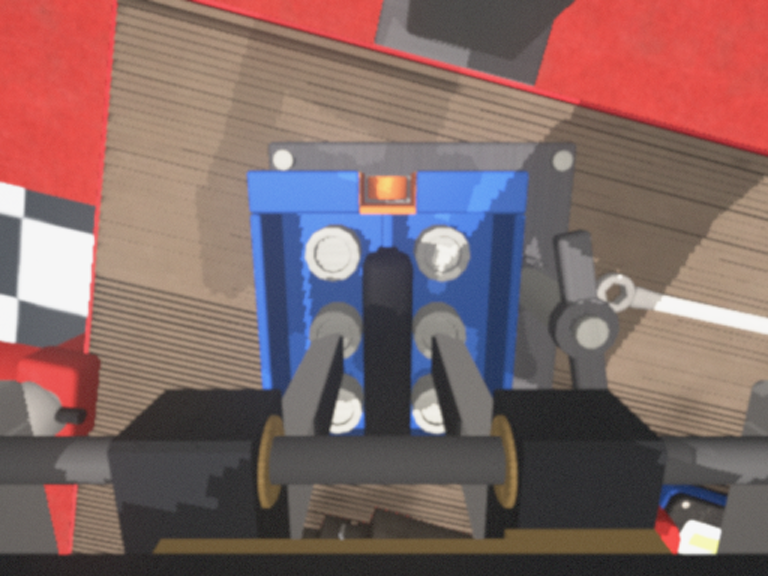

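step_arm([
  {"grip":0.2,"slide":[0,-0.01,0],"spin":0},
  {"grip":0.2,"slide":[0,-0.025,0],"spin":0},
  {"grip":0.2,"slide":[0,-0.035,0],"spin":0},
  {"grip":0.2,"slide":[0,-0.035,0],"spin":0},
  {"grip":0.2,"slide":[0,-0.03,0],"spin":0},
  {"grip":0.2,"slide":[0.026,-0.007,-0.0154],"spin":0},
  {"grip":0.2,"slide":[0.026,0,-0.0154],"spin":0},
  {"grip":0.2,"slide":[0.026,0,-0.0154],"spin":0},
  {"grip":0.2,"slide":[0.026,0,-0.0154],"spin":0},
  {"grip":0.2,"slide":[0,0,0],"spin":7.16},
  {"grip":0.2,"slide":[0,0,0],"spin":7.16},
  {"grip":0.2,"slide":[0,0,0],"spin":7.16},
  {"grip":0.2,"slide":[0,0,0],"spin":7.16},
  {"grip":0.2,"slide":[0,0,0],"spin":7.16},
  {"grip":0.2,"slide":[0,0,0],"spin":7.16},
  {"grip":0.2,"slide":[0,0,0],"spin":7.16},
  {"grip":0.2,"slide":[0,0,0],"spin":7.16},
  {"grip":0.2,"slide":[0,0,0],"spin":7.16},
  {"grip":0.2,"slide":[0,0,0],"spin":7.16},
])

```text
time_s: 13.0
ee_pos: [0.5197, 0.0501, 0.2502]
eef_rot: [-1.571, -0.0, 0.554]
force: [0.2, -0.3, -0.2]
grip_width: 0.0377
```

step_arm([
  {"grip":0.2,"slide":[0,0,0],"spin":7.16},
  {"grip":0.2,"slide":[0,0,0],"spin":7.16},
  {"grip":0.2,"slide":[0,0,0],"spin":7.16},
  {"grip":0.2,"slide":[0,0,0],"spin":7.16},
  {"grip":0.2,"slide":[0,0,0],"spin":7.16},
  {"grip":0.2,"slide":[0,0,0],"spin":7.16},
  {"grip":0.2,"slide":[0,0,0],"spin":7.16},
  {"grip":0.2,"slide":[0,0,0],"spin":7.16},
  {"grip":0.2,"slide":[0,0,0],"spin":7.16},
  {"grip":0.2,"slide":[0,0,0],"spin":7.16},
  {"grip":0.2,"slide":[0,0,0],"spin":7.16},
  {"grip":0.2,"slide":[0,0,0],"spin":7.16},
  {"grip":0.2,"slide":[0,0,0],"spin":7.16},
  {"grip":0.2,"slide":[0,0,0],"spin":1.5},
  {"grip":0.2,"slide":[0,0,0],"spin":0},
  {"grip":0.2,"slide":[0,0,0],"spin":0},
  {"grip":0.2,"slide":[0,0,0],"spin":0},
])

```text
time_s: 14.42
ee_pos: [0.5198, 0.0501, 0.2497]
eef_rot: [-1.571, -0.0, -1.089]
force: [-0.2, 0.2, 0.3]
grip_width: 0.0375
```

```bash
python3 - <<'E'
from h import *
from station import get_obs
import pickle
o=get_obs();print(o['time_s'],o['ee_pos'],o['eef_rot'],o['grip_width'],o['force'],o['qpos'])
a=cams.camera("top");C=cal("wrist");c=cams.camera("wrist")
pickle.dump((o,a,C,c),open("p9.pkl","wb"))
cv2.imwrite("pics/t9.png",cv2.resize(a[140:270,270:400],None,fx=4.5,fy=4.5,interpolation=cv2.INTER_CUBIC))
cv2.imwrite("pics/w9.png",cv2.resize(c,None,fx=1.5,fy=1.5,interpolation=cv2.INTER_CUBIC))
E
```

```text
14.4167 [0.51977503 0.0501178  0.24972077] [-1.57052432e+00 -1.06442343e-04 -1.08892003e+00] 0.037525388479200165 [-0.21178137  0.24119585  0.32254302] [2.59648381e-02 2.05860956e-01 1.53509177e+00 2.45451976e-05
 1.40034884e+00 1.11488069e+00]
```

View pics/t9.png

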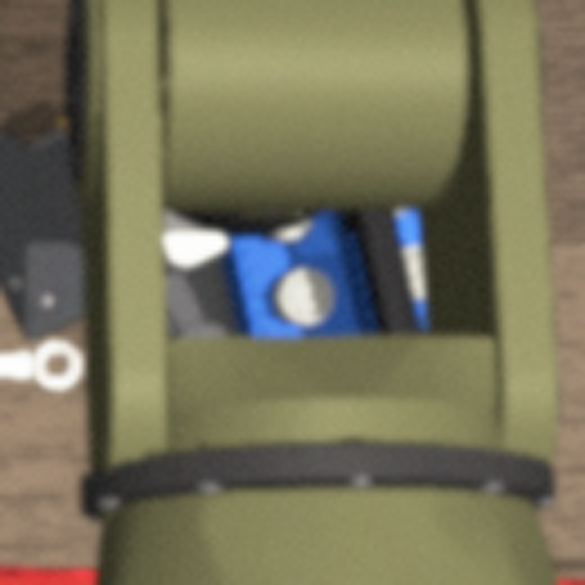

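View pics/w9.png

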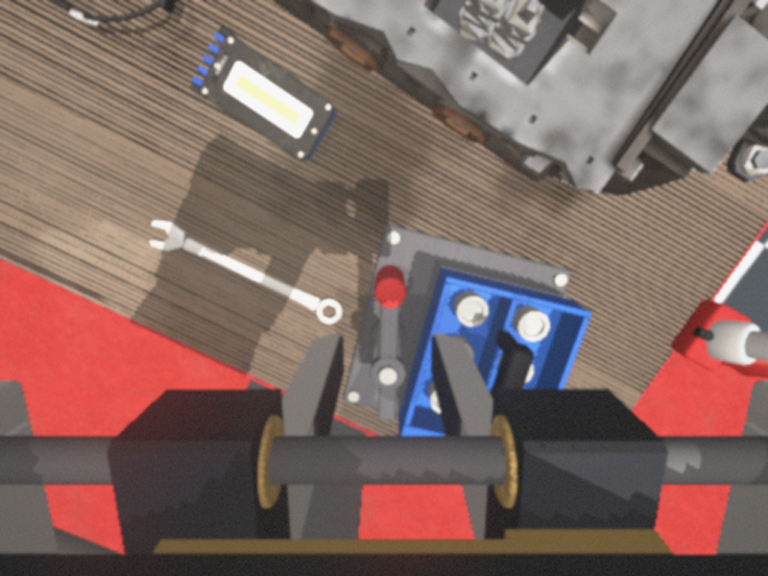

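```bash
python3 - <<'E'
from h import *
import pickle
np.set_printoptions(precision=4,suppress=True)
o,a,C,c=pickle.load(open("p9.pkl","rb"))
f=lambda u,v:((u+.5)/1.5-.5,(v+.5)/1.5-.5)
P0=o['ee_pos'];t=o['eef_rot'][2]
xt=np.array([np.cos(t),np.sin(t),0]);zt=np.array([-np.sin(t),np.cos(t),0])
for nm,uv,z in [("knobtop",(389,282),.1455),("pivot",(388,376),.11),("trayFL",(442,268),.092),("trayFR",(591,312),.092)]:
    p=plane("wrist",f(*uv),z,C);print(nm,p,"tool x,z",(p-P0)@xt,(p-P0)@zt)
E
```

```text
knobtop [0.5272 0.0531 0.1455] tool x,z 0.0008266236826638534 0.007943124341911623
pivot [0.4538 0.0154 0.11  ] tool x,z 0.0002213544008817066 -0.07459004184854624
trayFL [0.5456 0.0163 0.092 ] tool x,z 0.04193410329933548 0.007213720277052292
trayFR [ 0.5693 -0.1054  0.092 ] tool x,z 0.16078414625029122 -0.02821145317541744
```

```bash
python3 - <<'E'
from h import *
import pickle
o,a,C,c=pickle.load(open("p9.pkl","rb"))
cv2.imwrite("pics/w9c.png",cv2.resize(c[140:260,220:410],None,fx=4.2,fy=4.2,interpolation=cv2.INTER_CUBIC))
b=cams.camera("side");cv2.imwrite("pics/s9.png",cv2.resize(b[100:230,180:340],None,fx=4.5,fy=4.5,interpolation=cv2.INTER_CUBIC))
E
```

```text
(no output)
```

View pics/w9c.png

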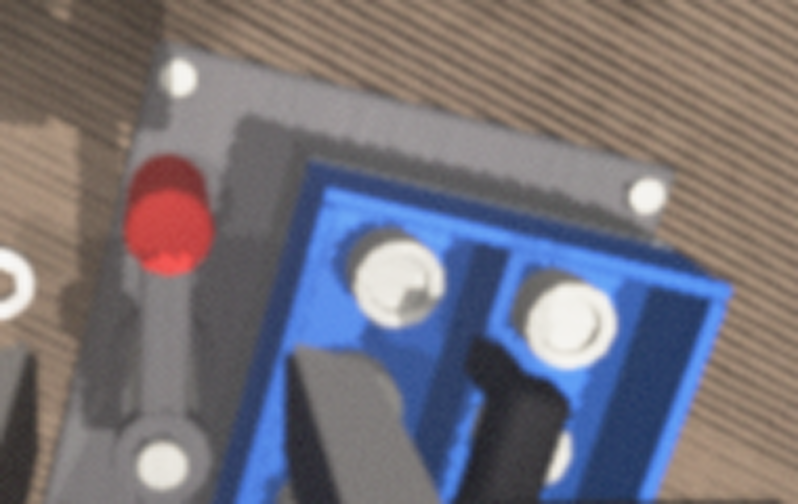

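View pics/s9.png

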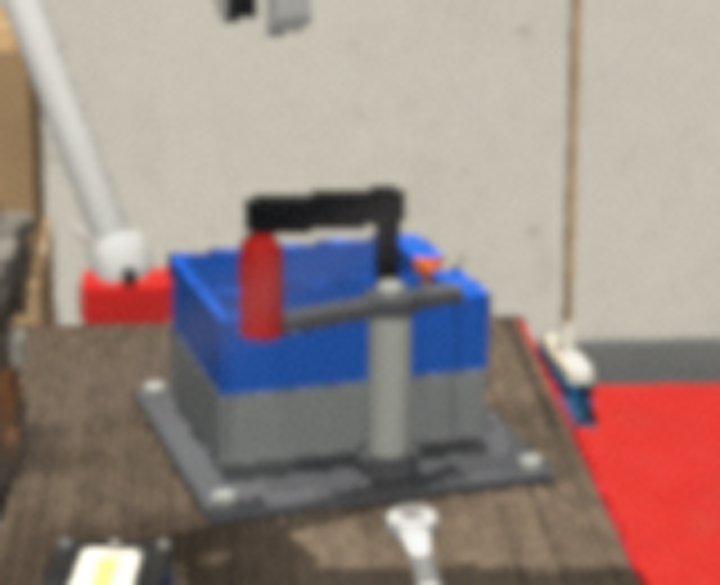

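step_arm([
  {"grip":0.2,"slide":[0,0.03,0],"spin":0},
  {"grip":0.2,"slide":[0,0.03,0],"spin":0},
  {"grip":0.2,"slide":[0,0.025,0],"spin":0},
  {"grip":0.2,"slide":[0,0.02,0],"spin":0},
  {"grip":0.2,"slide":[0,0.02,0],"spin":0},
  {"grip":0.2,"slide":[0,0.01,0],"spin":0},
  {"grip":0.4,"slide":[0,0,0],"spin":0},
  {"grip":0.4,"slide":[0,0,0],"spin":0},
  {"grip":0.4,"slide":[0,0,0],"spin":0},
], force=15)

```text
time_s: 15.32
ee_pos: [0.5205, 0.0501, 0.1157]
eef_rot: [-1.569, -0.001, -1.09]
force: [0.2, -0.1, 0.9]
grip_width: 0.0283
```

step_arm([
  {"grip":0.4,"slide":[-0.0052,0,-0.0002],"spin":-4},
  {"grip":0.4,"slide":[-0.0052,0,-0.0002],"spin":-4},
  {"grip":0.4,"slide":[-0.0052,0,-0.0002],"spin":-4},
  {"grip":0.4,"slide":[-0.0052,0,-0.0002],"spin":-4},
  {"grip":0.4,"slide":[-0.0052,0,-0.0002],"spin":-4},
  {"grip":0.4,"slide":[-0.0052,0,-0.0002],"spin":-4},
  {"grip":0.4,"slide":[-0.0052,0,-0.0002],"spin":-4},
  {"grip":0.4,"slide":[-0.0052,0,-0.0002],"spin":-4},
  {"grip":0.4,"slide":[-0.0052,0,-0.0002],"spin":-4},
  {"grip":0.4,"slide":[-0.0052,0,-0.0002],"spin":-4},
])

```text
time_s: 16.15
ee_pos: [0.4826, 0.0845, 0.1157]
eef_rot: [-1.57, -0.002, -0.389]
force: [2.1, -1.7, -1.1]
grip_width: 0.0283
```

step_arm([
  {"grip":0.4,"slide":[-0.0052,0,-0.0002],"spin":-4},
  {"grip":0.4,"slide":[-0.0052,0,-0.0002],"spin":-4},
  {"grip":0.4,"slide":[-0.0052,0,-0.0002],"spin":-4},
  {"grip":0.4,"slide":[-0.0052,0,-0.0002],"spin":-4},
  {"grip":0.4,"slide":[-0.0052,0,-0.0002],"spin":-4},
  {"grip":0.4,"slide":[-0.0052,0,-0.0002],"spin":-4},
  {"grip":0.4,"slide":[-0.0052,0,-0.0002],"spin":-4},
  {"grip":0.4,"slide":[-0.0052,0,-0.0002],"spin":-4},
  {"grip":0.4,"slide":[-0.0052,0,-0.0002],"spin":-4},
])

```text
time_s: 16.9
ee_pos: [0.4368, 0.0879, 0.1157]
eef_rot: [-1.571, -0.003, 0.24]
force: [1.9, -0.2, -1.0]
grip_width: 0.0285
```

step_arm([
  {"grip":0.4,"slide":[-0.001,0,0],"spin":0},
  {"grip":0.4,"slide":[-0.001,0,0],"spin":0},
  {"grip":0.4,"slide":[0,0,0],"spin":0},
])

```text
time_s: 17.15
ee_pos: [0.4348, 0.0875, 0.1151]
eef_rot: [-1.571, -0.002, 0.234]
force: [0.5, 0.4, 1.3]
grip_width: 0.0282
```

step_arm([
  {"grip":0.4,"slide":[-0.001,0,0],"spin":0},
  {"grip":0.4,"slide":[-0.001,0,0],"spin":0},
  {"grip":0.4,"slide":[0,0,0],"spin":0},
])

```text
time_s: 17.4
ee_pos: [0.4337, 0.0872, 0.1149]
eef_rot: [-1.571, -0.004, 0.235]
force: [10.4, 3.3, -1.7]
grip_width: 0.0286
```

step_arm([
  {"grip":0.4,"slide":[0.002,0,0],"spin":0},
  {"grip":0.2,"slide":[0,0,0],"spin":0},
  {"grip":0.2,"slide":[0,0,0],"spin":0},
  {"grip":0.2,"slide":[0,0,0],"spin":0},
  {"grip":0.2,"slide":[0,-0.015,0],"spin":0},
  {"grip":0.2,"slide":[0,-0.03,0],"spin":0},
  {"grip":0.2,"slide":[0,-0.035,0],"spin":0},
  {"grip":0.2,"slide":[0,-0.035,0],"spin":0},
  {"grip":0.2,"slide":[0,-0.02,-0.035],"spin":0},
  {"grip":0.2,"slide":[0,0,-0.04],"spin":0},
  {"grip":0.2,"slide":[0,0,-0.035],"spin":0},
  {"grip":0.2,"slide":[0,0,0],"spin":0},
  {"grip":0.2,"slide":[0,0,0],"spin":0},
  {"grip":0.2,"slide":[0,0,0],"spin":0},
])

```text
time_s: 18.57
ee_pos: [0.4596, -0.0192, 0.2491]
eef_rot: [-1.57, 0.001, 0.235]
force: [0.9, -0.7, 0.4]
grip_width: 0.0378
```

```bash
python3 - <<'E'
from h import *
from station import get_obs
import pickle
o=get_obs();print(o['time_s'],o['ee_pos'],o['eef_rot'],o['force'])
b=cams.camera("side");C=cal("wrist");c=cams.camera("wrist")
pickle.dump((o,b,C,c),open("p10.pkl","wb"))
cv2.imwrite("pics/s10.png",cv2.resize(b[100:230,180:340],None,fx=4.5,fy=4.5,interpolation=cv2.INTER_CUBIC))
cv2.imwrite("pics/w10.png",cv2.resize(c,None,fx=1.5,fy=1.5,interpolation=cv2.INTER_CUBIC))
E
```

```text
18.5667 [ 0.45964373 -0.01920367  0.24911587] [-1.57033535e+00  5.96924173e-04  2.35426717e-01] [ 0.85354136 -0.70980618  0.35850595]
```

View pics/s10.png

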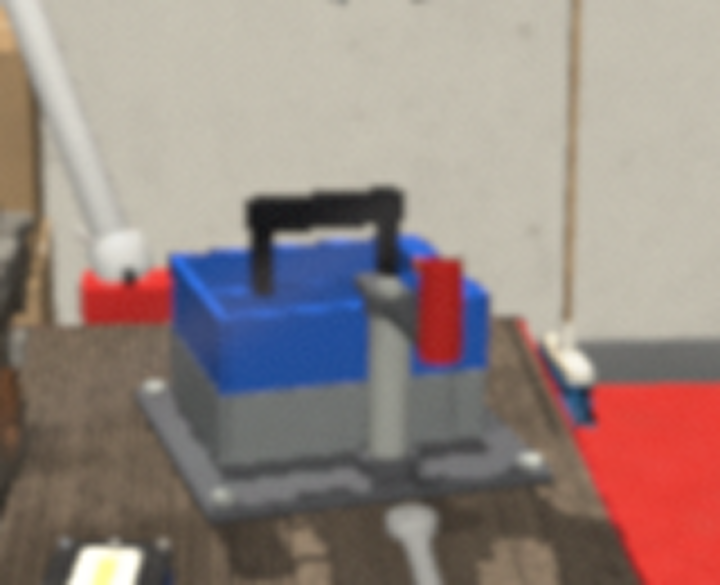

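View pics/w10.png

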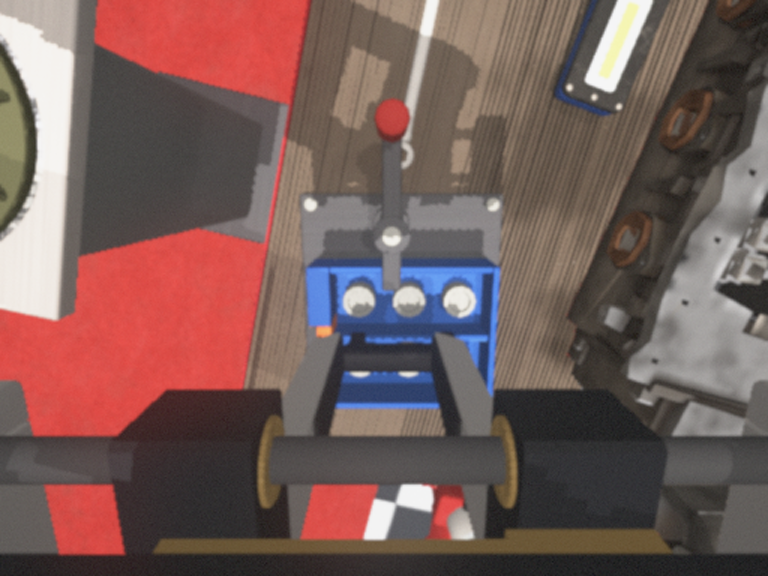

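```bash
python3 - <<'E'
from h import *
import pickle
o,b,C,c=pickle.load(open("p10.pkl","rb"))
f=lambda u,v:((u+.5)/1.5-.5,(v+.5)/1.5-.5)
g=lambda uv,z:plane("wrist",f(*uv),z,C)
k,p,l,r=g((391,118),.1455),g((391,237),.11),g((310,204),.012),g((492,204),.012)
tl,tr=g((307,267),.092),g((498,267),.092)
an=lambda a,b:np.degrees(np.arctan2(*(b-a)[1::-1]))
print(k,p,np.linalg.norm((k-p)[:2]),an(p,k)-90,"bolts yaw",an(l,r),"tray yaw",an(tl,tr),tl,tr)
E
```

```text
[0.4358333 0.0877502 0.1455   ] [0.45385055 0.01480878 0.11      ] 0.07513369965962792 13.874884800464585 bolts yaw 13.515836763151558 tray yaw 13.516565414500812 [ 0.39704899 -0.02470225  0.092     ] [0.54002706 0.00966748 0.092     ]
```

```bash
python3 - <<'E'
from station import hand_in
print(hand_in())
E
```

```text
the job is handed in; nothing more can be done
None
```

The blue tray is seated on the grey tray with its notch over the orange key, the locking lever is shut over its rim, and the job is handed in. It took about 18.6 s of the 59 s allowed.

**Seating:** I gripped the handle bar, carried the tray level over the carrier and lined the notch up with the key in the wrist view to within about 1 mm. It went down in small steps until the carrier held its weight, then I let go. The side picture shows the tray sitting flush all round.

**Lever:** I swung the red knob round about its pivot with the fingers loosely either side of it. It stopped at about 10 N against the end stop, and I then opened the fingers and lifted clear to 0.25 m.

**Last checks:**
- **Lever angle:** it reads 13.9° against 13.5° for the carrier, so it is within about 0.01 rad of shut.
- **Tray position:** the tray yaw matches the carrier's, and the edge nearest the lever is within 1 mm of where it should be.
- **Lamp, spanner and glasses:** the arm went nowhere near them. The lamp and spanner look undisturbed in the last pictures. I never clearly picked out the glasses and made no separate measurement of any of the three.

**Disagreements:**
- **Key position:** the camera views disagreed by up to 5 mm, so I relied on seeing the tray and key together in the wrist view.
- **Tray corner:** one corner reading was about 6 mm off. I had picked the lower edge of the wall by mistake, and the pictures show the tray had not moved.

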